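# Take the spring-loaded clutch cap off an electric screwdriver

## Task

The electric screwdriver stands nose up in its service stand: unscrew its black ribbed clutch cap, which has a left-hand thread and so loosens clockwise, a few grips' worth. Go with it as it climbs and never pull it up hard while the thread still holds or press hard on it, or the thread is ruined; the clutch spring underneath pushes on it, so feel for the moment it comes free and do not let go of it then, or it jumps off. Lift it away and set it down gently in the shallow parts tray, standing on its open side, and leave the things lying around alone.

Things in the scene. Friction and masses are not known exactly. Their poses are not given: they have to be found in the camera images.
- cap: The clutch cap: black ribbed knob, 46 mm across, 40 mm high, sides straight up to 33 mm, 125-255 g; origin: centre of its open underside, z up its axis. At the start it is screwed down on the driver's flat nose. Turned clockwise (seen from above; about 0.35 N m) it climbs about 2.5 mm per rad. The thread lets go after 1.7 to 4.2 rad, differently each time; until then it stops an upward pull within 2 mm (0.6 mm of play).
- driver: Electric screwdriver, yellow handle 47 mm thick, upright, nose up, clamped in an aluminium service stand (base plate 150 x 120 mm), all fixed; origin: centre of the stand's underside on the table, z up through the cap. Its flat round nose, 46 mm across, is 168 mm above the table; the cap starts right on it.
- collar: The steel collar with the left-hand thread, 27 mm across and 18 mm high, upright on the driver's nose, hidden inside the cap until that is off; same origin as the driver (168 mm below the nose); its yaw has no meaning.
- spring: The clutch spring, standing in the collar, hidden under the cap. It pushes the cap up with 10.5 N at the start and 0.3 N less for each mm the cap rises, to nothing after 35 mm; while the thread holds, the thread takes this push. Once the thread lets go it lifts the cap and throws it off if nobody holds it. Same origin as the driver at the start.
- tray: Shallow open plastic parts tray, empty, 150 mm (its x) by 200 mm (its y) and 45 mm high, walls and floor 4 to 5 mm thick, 0.6 kg, loose on the table; origin: centre of its underside, z up.
- screwdriver: Hand screwdriver, 160 mm long along its x, lying on the table; to be left alone. Origin under its middle.
- carton: Small closed cardboard box, 50 by 70 mm, 45 mm high, standing on the table; to be left alone. Origin: centre of its underside.
- spanner: Steel spanner, 160 mm long along its x, lying on the table; to be left alone. Origin under its middle.
Not all that is in view belongs to the job. What is shaped like the driver but orange or purple is not meant. Of the things shaped like the tray, the blue one is meant.

How it is judged:
On the way:
1. the cap is off, lifted clear of the collar by the gripper (z of cap in the frame of driver above 0.21 m and contact force between the fingers and cap above 1 N), for 0.1 s.
At the end, for the whole second after the job is handed in: The cap stands on its open side on the tray's floor: underside less than 10 mm above the tray's underside, centre within 60 mm (tray's x) and 85 mm (tray's y) of the tray's centre, upright within 0.15 rad, at rest (z of cap in the frame of tray below 0.01 m and x of cap in the frame of tray between -0.06 and 0.06 m and y of cap in the frame of tray between -0.085 and 0.085 m and angle between cap's own z axis and vertical below 0.15 rad and linear speed of cap below 0.02 m/s); the robot touches nothing.
It fails at once if the thread is loaded with more than 40 N, the spring's push included: the cap is pulled up while the thread holds, or pressed down (contact force between cap and collar above 40 N).
It fails at once if the cap jumps off: it is over 25 mm above its seat with no finger on it (z of cap in the frame of driver above 0.195 m and contact force between the fingers and cap below 0.05 N).
It fails at once if the cap is dropped or thrown away from the driver: faster than 0.7 m/s with no finger on it (linear speed of cap above 0.7 m/s and contact force between the fingers and cap below 0.05 N and horizontal distance between cap and driver above 0.06 m).
It fails at once if the screwdriver, the carton or the spanner is moved by more than 30 mm (distance of any of screwdriver, carton, spanner from where it was at the start of the episode above 0.03 m).
It also fails if it takes over 72 s, if anything falls off the work surface, if the arm or the gripper's body presses on something with over 40 N, if the wrist force passes 120 N, or if a joint passes its speed limit or range.

## Robot

A 7-joint arm with a two-finger parallel gripper is mounted at the origin on the work surface. World frame = base frame: x ahead of the robot, y to its left, z up, the work surface at z = 0. Lengths are in m, angles in rad, forces in N, time in s.
With the tool pointing down it reaches from about 0.35 to 0.9 m from the base axis. Payload 8.1 kg.
Tool frame: the origin (TCP) lies at the centre of the arm's flange, where the gripper is bolted on; the fingertips stand 178 mm ahead of it and the grasp point (between the pads) lies 159 mm ahead of it; x points along the fingers, z is the direction in which the jaws open and shut, and the axes are right-handed (so a half turn about x gives the same grasp; the last joint's range is limited). The gripper opens to 92 mm and grips with 3 to 60 N. Pads are 19 mm wide; open, the fingers measure 130 mm over their backs; the gripper's body (75 mm by 190 mm) begins 47 mm behind the grasp point.
Start: joints at [-1.405, 0.434, 0.025, 1.573, -0.012, 1.134, -0.075], TCP at [0.166, 0.603, 0.405] pointing down, gripper open.
Joint ranges: [-2.62, 2.62], [-0.44, 2.09], [-1.27, 1.32], [0.08, 2.57], [-1.32, 4.46], [0.12, 2], [-2.74, 2.74]. Speed limits (rad/s): [2.22, 2.22, 3.01, 3.01, 3.14, 3.14, 3.14].

## Interface

Orientations are given as a rotation vector (axis times angle).
In Python, from cell import arm, get_image, search_frame, pinpoint gives the robot as it stands.
- The arm moves only by the tool arm_command, never from a script. Its argument "motion" is a list of rows, each a list of 7 numbers: the finger opening in mm, from 0 to 91.8, then the shift along the tool's x, y, z in mm, then the turn, a rotation vector about the tool's x, y, z in degrees. In form: [[fingers, x, y, z, ax, ay, az], ...]. A call has 1 to 5 rows; each row shifts and turns the commanded pose from where the row before left it, along the tool's axes as they then stand; what a row does not reach is not made up. A row lasts 1/8 s, in which the tool goes at most 62.5 mm and 10.7 degrees, less where a joint would pass 70% of its speed; a pose out of reach is approached as far as the arm can. A call with a gripper value outside its range is refused whole. The fingers move at their own pace and stop on an object; "newtons" is the grip in N (left out, the last holds). Time passes only in rows, so rows that do not move let the fingers close. It gives the time, the measured TCP pose, the force and the opening at its end, in the units of the state.
- arm.observe(): the state, without advancing time (a new reading comes with each control period).
- get_image(name): name is "side" or "top"; returns a dict with "frame" (480x640x3 uint8, red, green, blue), "range_z" (480x640 float32, m along the optical axis (not along the pixel's ray), 0 where there is no reading), "K" (3x3 intrinsics, pixels), "distortion" ([k1, k2, p1, p2, k3] as OpenCV has them; the pictures are not rectified), "origin" and "rotation" of the camera in the world. Camera axes: x right, y down, z forward; pixel columns grow to the right and rows downward; lengths in m; the calibration is good to about 2 mm. A picture is of the moment at which its call begins.
- arm.sign_off(): hands the job in, once; it reports no verdict.
Trained networks look in the newest picture that a camera, given by its name, has taken for a name from the list of things; names that differ only in an ending like _2 or _b are one class to them, and where a whole thing is asked for, a point or a joint stands for the part that bears it (a point fixed in the world has none). Each returns a list of dicts, best first, with "p" (0 to 1); they miss things now and then, are a little off and sometimes report something else, mostly with a low value. They report only what shows in the picture. A call takes as long as a camera call. They do not tell look-alikes from the thing itself.
- search_frame(camera, target): "point" ([x, y, z] in m, in world coordinates, good to about 4 mm: the middle of the surface that is visible of it).
- pinpoint(camera, target): "point" ([x, y, z] in m, in world coordinates, good to about 4 mm: a listed point, or the origin of a listed thing).
The state is a dict: "clock": time; "joints": joint angles; "dq": joint speeds; "joint_efforts": joint torques, N m; "position": TCP position; "ee_rot": TCP orientation; "force": force on the tool from outside, world axes, zero at the start; "ft_torque": the same for the moment, N m; "width": opening from 0.0 (shut) to 1.0 (fully open).
Only numpy, scipy, OpenCV 4.12 (cv2) and the standard library are available. Lean on these libraries where they do the work, as an engineer would, in place of code of your own. Each camera call takes 0.05 s, during which the arm holds its last target. There are 200 camera calls.

## Working session

There is one attempt and no reset: what is moved stays moved. The work goes in short steps, Python scripts to look and compute and a tool call to move; the robot and the scene stay as the last step left them, time stands still between calls to the robot, and variables do not carry over. Pictures are saved under pics/ and viewed, about 8 in all and at most 12, crops included, and the job is handed in when it is done.

Besides the shell and the picture viewer there is one more tool, called as name(argument=value, ...) on one line, values as JSON. arm_command: Moves the arm, as the interface text tells. Its arguments: {"type":"object","properties":{"motion":{"type":"array"},"newtons":{"type":"number"}},"required":["motion"]}

```bash
mkdir -p pics; ls
python3 - <<'E'
from cell import arm,get_image,search_frame,pinpoint
import cv2,numpy as np
print(arm.observe())
ims=[]
for c in("side","top"):
    g=get_image(c); cv2.imwrite(f"pics/{c}0.png",g["frame"][:,:,::-1]); print(c,g["origin"],g["rotation"])
    for t in("cap","driver","tray","screwdriver","carton","spanner"):
        print(c,t,[(np.round(d["point"],3).tolist(),round(d["p"],2)) for d in pinpoint(c,t)])
E
```

```text
pics
{'clock': 0.0, 'joints': array([-1.40458598,  0.43518732,  0.02494371,  1.57407922, -0.01158584,
        1.13403125, -0.07505552]), 'dq': array([-5.62104657e-04, -5.45016811e-04,  1.21309184e-03, -5.21841426e-04,
        2.95341645e-04,  5.98565588e-04,  8.14740858e-05]), 'joint_efforts': array([ 3.65349479e-04, -6.67839146e+01,  9.85334292e-01, -3.14464545e+01,
       -6.04163460e-02,  4.29392047e-02,  1.89485336e-04]), 'position': array([0.16594654, 0.60232024, 0.4039735 ]), 'ee_rot': array([-1.00998361,  1.32562943,  1.00822821]), 'force': array([ 0.57307807,  0.71327727, -0.38813051]), 'ft_torque': array([ 0.00889144,  0.0555363 , -0.1031449 ]), 'width': 0.9983735074156387}
side [ 0.07829362 -0.9539486   0.82613476] [-2.10413874  0.51141457 -0.27789027]
side cap [([0.574, -0.19, 0.163], 0.96)]
side driver [([0.571, -0.192, 0.002], 0.91), ([0.357, -0.274, 0.003], 0.88), ([0.796, -0.159, 0.004], 0.65), ([0.585, 0.266, 0.001], 0.61), ([0.449, 0.431, 0.001], 0.31)]
side tray [([0.584, 0.267, 0.001], 0.89), ([0.306, 0.225, -0.001], 0.77)]
side screwdriver [([0.449, 0.432, -0.002], 0.64)]
side carton [([0.429, 0.016, -0.005], 0.63)]
side spanner [([0.436, -0.453, 0.003], 0.56)]
top [ 0.26028554 -0.00939357  1.52170146] [-2.04765687  2.18103702 -0.22121364]
top cap [([0.57, -0.19, 0.169], 0.73), ([0.578, -0.192, 0.004], 0.63)]
top driver [([0.574, -0.195, 0.003], 0.67), ([0.79, -0.161, -0.001], 0.61), ([0.364, -0.267, 0.004], 0.57)]
top tray [([0.31, 0.23, -0.002], 0.84), ([0.584, 0.261, -0.001], 0.82)]
top screwdriver [([0.446, 0.428, 0.001], 0.95)]
top carton [([0.428, 0.022, -0.002], 0.91), ([0.572, -0.195, 0.001], 0.26)]
top spanner [([0.434, -0.451, -0.0], 0.93)]
```

View pics/side0.png

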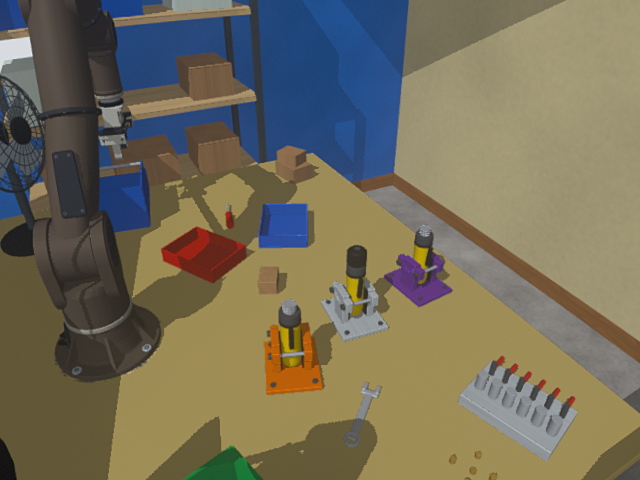

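View pics/top0.png

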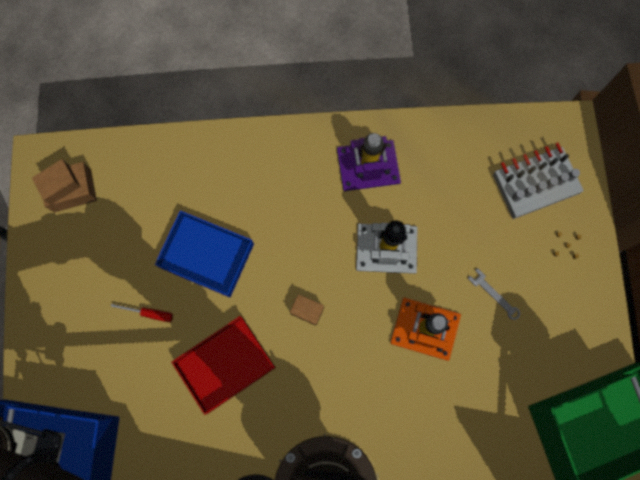

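```bash
cat > h.py <<'E'
import numpy as np,cv2
from scipy.spatial.transform import Rotation as R
from cell import arm,get_image
def cloud(c):
    g=get_image(c);z=g["range_z"];v,u=np.nonzero(z>0)
    n=cv2.undistortPoints(np.stack([u,v],1).astype(float)[:,None],g["K"],np.array(g["distortion"]))[:,0]
    d=z[v,u][:,None]; P=np.c_[n*d,d]
    r=np.array(g["rotation"]);M=r if r.shape==(3,3) else R.from_rotvec(r).as_matrix()
    return P@M.T+g["origin"],g["frame"][v,u].astype(int)
def st():
    s=arm.observe();M=R.from_rotvec(s["ee_rot"]).as_matrix();return s,M
def to(p):
    s,M=st();print("shift tool mm",np.round(M.T@(np.array(p)-s["position"])*1000,1))
E
python3 - <<'E'
from h import *
s,M=st();print(M.round(3));to([.572,-.191,.42])
for c in("side","top"):
    P,C=cloud(c);near=np.hypot(P[:,0]-.572,P[:,1]+.191)<.04
    q=P[near&(P[:,2]>.175)];print(c,len(q),np.percentile(q[:,2],[5,50,95]).round(4))
    t=q[q[:,2]>.197];print("hi",len(t),t.mean(0).round(4),t.min(0).round(4),t.max(0).round(4))
    # circle fit of side + top points
    from scipy.optimize import least_squares
    sd=q[(q[:,2]>.175)&(q[:,2]<.198)]
    if len(sd)>20:
        f=least_squares(lambda x:np.hypot(sd[:,0]-x[0],sd[:,1]-x[1])-.023,[.572,-.191],loss="soft_l1",f_scale=.002);print("side fit",len(sd),f.x.round(4))
    b=(C[:,2]>C[:,0]+60)&(C[:,2]>C[:,1]+20)&(P[:,2]>.035)&(P[:,2]<.06)&(np.hypot(P[:,0]-.584,P[:,1]-.264)<.15)
    (cx,cy),wh,a=cv2.minAreaRect(P[b][:,:2].astype(np.float32));print("tray",b.sum(),cx,cy,wh,a)
E
```

```text
[[-0.    -0.964  0.266]
 [ 0.     0.266  0.964]
 [-1.     0.     0.   ]]
shift tool mm [ -15.3 -602.2 -657.2]
side 376 [0.1774 0.2005 0.2104]
hi 218 [ 0.5678 -0.1978  0.2059] [ 0.5484 -0.215   0.197 ] [ 0.5938 -0.1721  0.2121]
side fit 164 [ 0.5727 -0.1905]
tray 356 0.5823154449462891 0.26483795046806335 (0.2136601060628891, 0.1466721147298813) 63.74295425415039
top 380 [0.1855 0.2067 0.2128]
hi 334 [ 0.57   -0.1915  0.2071] [ 0.5485 -0.2158  0.197 ] [ 0.5942 -0.17    0.2175]
side fit 52 [ 0.5724 -0.1927]
tray 467 0.5831058621406555 0.2639666795730591 (0.20207579433918, 0.14990466833114624) 63.594566345214844
```

arm_command(motion=[[91.8,-15,-20,-22,0,0,0],[91.8,0,-36,-39,0,0,0],[91.8,0,-40,-44,0,0,0],[91.8,0,-40,-44,0,0,0],[91.8,0,-40,-44,0,0,0]], newtons=45)

```text
clock: 1.42
position: [0.2851, 0.3679, 0.4199]
ee_rot: [-1.009, 1.324, 1.009]
force: [0.7, 0.5, 0.4]
width: 1.004
```

arm_command(motion=[[91.8,0,-40,-44,0,0,0],[91.8,0,-40,-44,0,0,0],[91.8,0,-40,-44,0,0,0],[91.8,0,-40,-44,0,0,0],[91.8,0,-40,-44,0,0,0]])

```text
clock: 2.05
position: [0.4193, 0.1027, 0.4202]
ee_rot: [-1.009, 1.323, 1.009]
force: [0.8, 0.8, 0.1]
width: 0.995
```

arm_command(motion=[[91.8,0,-40,-44,0,0,0],[91.8,0,-40,-44,0,0,0],[91.8,0,-40,-44,0,0,0],[91.8,0,-40,-44,0,0,0],[91.8,0,-30,-30,0,0,0]])

```text
clock: 2.68
position: [0.5478, -0.1472, 0.4199]
ee_rot: [-1.008, 1.325, 1.007]
force: [1.7, -0.2, -0.6]
width: 0.999
```

Run:
```python
from h import *
s,M=st();print(s["clock"],s["joints"].round(3),s["position"],M.round(3),s["force"]);to([.572,-.191,.42])
```

```text
2.675 [-0.239  0.35   0.552  1.729 -0.201  1.119  1.675] [ 0.5478339  -0.14722799  0.41990784] [[ 0.001 -0.964  0.267]
 [-0.001  0.267  0.964]
 [-1.    -0.001 -0.001]] [ 1.65676649 -0.15727784 -0.5616968 ]
shift tool mm [ -0.  -35.  -35.7]
```

arm_command(motion=[[91.8,0,-20,-20,0,0,0],[91.8,0,-15,-15.7,0,0,0],[91.8,0,0,0,-10,0,0],[91.8,0,0,0,-10,0,0],[91.8,0,0,0,-10,0,0]])

```text
clock: 3.3
position: [0.5715, -0.1883, 0.4197]
ee_rot: [-1.398, 1.074, 1.398]
force: [0.6, -0.6, 0.2]
width: 1.0
```

Run:
```python
from h import *
s,M=st();print(s["clock"],s["joints"].round(3),s["position"],M.round(3),s["force"]);to([.572,-.191,.349])
```

```text
3.3 [-0.072  0.398  0.428  1.637 -0.178  1.145  2.231] [ 0.57153809 -0.18827802  0.41969837] [[ 0.    -0.966 -0.258]
 [ 0.    -0.258  0.966]
 [-1.    -0.     0.   ]] [ 0.60295175 -0.57105115  0.2016096 ]
shift tool mm [70.7  0.3 -2.8]
```

arm_command(motion=[[91.8,0,0,0,-9,0,0],[91.8,0,0,0,-9,0,0],[91.8,0,0,0,0,0,0],[91.8,0,0,0,0,0,0]])

```text
clock: 3.8
position: [0.5715, -0.1883, 0.4197]
ee_rot: [-1.612, 0.886, 1.612]
force: [0.2, -0.5, 0.6]
width: 0.998
```

Run:
```python
from h import *
s,M=st();print(s["clock"],s["joints"].round(3),s["position"],M.round(3),s["force"]);to([.572,-.191,.349])
```

```text
3.8 [-0.024  0.392  0.358  1.633 -0.148  1.143  2.507] [ 0.57146111 -0.18831988  0.41971705] [[ 0.    -0.844 -0.536]
 [ 0.    -0.536  0.844]
 [-1.    -0.     0.   ]] [ 0.19171852 -0.47966935  0.58541121]
shift tool mm [70.7  1.  -2.6]
```

arm_command(motion=[[91.8,20,1,-2.6,0,0,0],[91.8,20,0,0,0,0,0],[91.8,18,0,0,0,0,0],[91.8,12,0,0,0,0,0],[91.8,0,0,0,0,0,0]])

```text
clock: 4.42
position: [0.5719, -0.1908, 0.349]
ee_rot: [-1.613, 0.885, 1.615]
force: [-0.1, 0.4, 0.1]
width: 0.998
```

Run:
```python
from h import *
s,M=st();print(s["joints"].round(3),s["position"],s["force"])
g=get_image("side")["frame"][230:350,290:410,::-1];cv2.imwrite("pics/s1.png",cv2.resize(g,None,fx=5,fy=5,interpolation=2))
```

```text
[-0.004  0.458  0.34   1.719 -0.176  0.996  2.538] [ 0.5718973  -0.19080877  0.34901122] [-0.1143094   0.4303056   0.09184622]
```

View pics/s1.png

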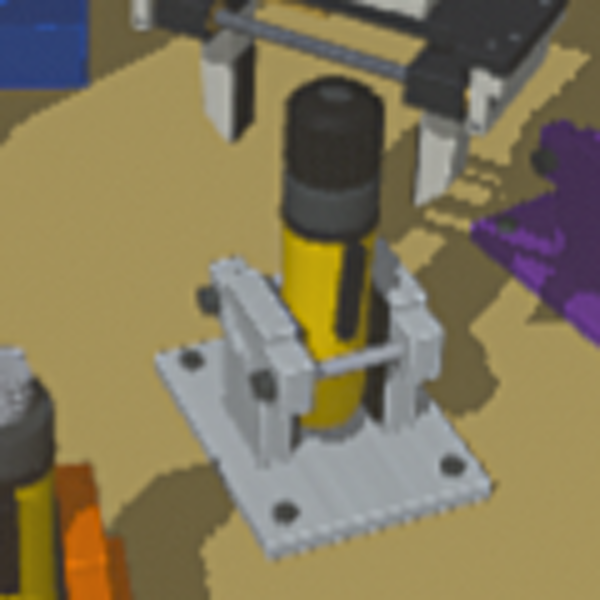

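The crop shows the cap (335,130) midway between the open fingers (225,100 and 440,160). I'm closing gently.

arm_command(motion=[[55,0,0,0,0,0,0],[50,0,0,0,0,0,0],[45,0,0,0,0,0,0],[40,0,0,0,0,0,0],[40,0,0,0,0,0,0]], newtons=8)

```text
clock: 5.1
position: [0.572, -0.191, 0.3498]
ee_rot: [-1.615, 0.884, 1.615]
force: [0.3, 0.9, 0.2]
width: 0.504
```

arm_command(motion=[[40,0,0,0,0,0,0],[40,0,0,0,0,0,0],[40,0,0,0,0,0,0],[40,0,0,0,0,0,0]])

```text
clock: 5.6
position: [0.572, -0.191, 0.3498]
ee_rot: [-1.615, 0.884, 1.615]
force: [-0.5, -0.0, 0.4]
width: 0.497
```

arm_command(motion=[[40,0,0,0,0,0,0],[40,0,0,0,0,0,0],[40,-0.22,0,0,5,0,0],[40,-0.22,0,0,5,0,0],[40,-0.22,0,0,5,0,0]], newtons=45)

```text
clock: 6.22
position: [0.5721, -0.191, 0.3503]
ee_rot: [-1.43, 1.049, 1.43]
force: [0.3, 0.1, -0.1]
width: 0.49
```

Run:
```python
from h import *
s,M=st();print(s["joints"].round(3),s["position"],s["force"],s["ft_torque"],M.round(3))
```

```text
[-0.05   0.463  0.406  1.722 -0.211  1.     2.309] [ 0.5720804  -0.1909796   0.35033459] [ 0.32307128  0.08155864 -0.10986535] [0.02782265 0.03735419 0.34860624] [[-0.    -0.954 -0.3  ]
 [-0.    -0.3    0.954]
 [-1.     0.    -0.   ]]
```

arm_command(motion=[[40,-0.44,0,0,10,0,0],[40,-0.44,0,0,10,0,0],[40,-0.44,0,0,10,0,0],[40,-0.44,0,0,10,0,0],[40,0,0,0,0,0,0]])

```text
clock: 6.85
position: [0.5721, -0.191, 0.3521]
ee_rot: [-0.918, 1.369, 0.917]
force: [0.0, -0.7, 0.1]
width: 0.49
```

Run:
```python
from h import *
s,M=st();print(s["joints"].round(3),s["position"],s["force"],s["ft_torque"])
g=get_image("side")["frame"][230:350,290:410,::-1];cv2.imwrite("pics/s2.png",cv2.resize(g,None,fx=5,fy=5,interpolation=2))
```

```text
[-0.17   0.488  0.588  1.73  -0.309  1.018  1.71 ] [ 0.57210232 -0.19103111  0.35208478] [ 0.04134551 -0.74029728  0.0887925 ] [-0.19422939 -0.00267714  0.01904929]
```

View pics/s2.png

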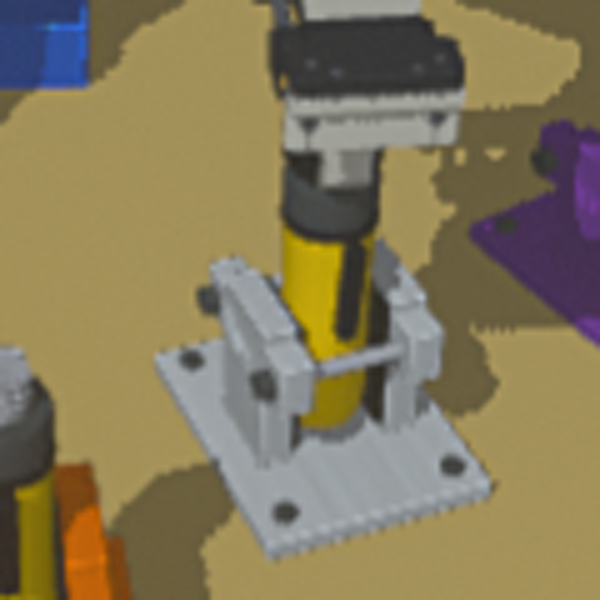

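arm_command(motion=[[40,-0.44,0,0,10,0,0],[40,-0.44,0,0,10,0,0],[40,-0.44,0,0,10,0,0],[40,-0.44,0,0,10,0,0]])

```text
clock: 7.4
position: [0.572, -0.1912, 0.3539]
ee_rot: [-0.377, 1.538, 0.376]
force: [-0.8, -1.2, -1.4]
width: 0.491
```

Run:
```python
from h import *
s,M=st();print(s["joints"].round(3),s["position"],s["force"],s["ft_torque"])
```

```text
[-0.284  0.529  0.776  1.737 -0.42   1.049  1.118] [ 0.57197607 -0.19124628  0.35389488] [-0.79768966 -1.15610953 -1.43997334] [-0.37309763  0.10718365  0.34623172]
```

arm_command(motion=[[40,-0.44,0,0,10,0,0],[40,-0.44,0,0,10,0,0],[40,-0.44,0,0,10,0,0]])

```text
clock: 7.78
position: [0.5719, -0.1913, 0.3552]
ee_rot: [0.034, 1.571, -0.034]
force: [-0.2, -2.3, 0.5]
width: 0.494
```

Run:
```python
from h import *
s,M=st();print(s["joints"].round(3),s["position"],s["force"],s["ft_torque"])
```

```text
[-0.364  0.575  0.921  1.741 -0.512  1.086  0.684] [ 0.57192995 -0.19126624  0.35520586] [-0.2410093  -2.30829799  0.49124573] [-0.38148786  0.24919431  0.33878603]
```

arm_command(motion=[[40,-0.44,0,0,10,0,0],[40,-0.44,0,0,10,0,0],[40,-0.44,0,0,10,0,0]])

```text
clock: 8.15
position: [0.5719, -0.1913, 0.3566]
ee_rot: [0.444, 1.525, -0.444]
force: [-2.4, -1.7, -0.2]
width: 0.492
```

Run:
```python
from h import *
s,M=st();print(s["joints"].round(3),s["position"],s["force"],s["ft_torque"])
```

```text
[-0.432  0.636  1.066  1.744 -0.61   1.136  0.257] [ 0.57187177 -0.19129955  0.35655404] [-2.39439423 -1.66760977 -0.1883207 ] [-0.38472342  0.50881781  0.33328548]
```

arm_command(motion=[[40,-0.44,0,0,10,0,0],[40,-0.44,0,0,10,0,0]])

```text
clock: 8.4
position: [0.5719, -0.1913, 0.3575]
ee_rot: [0.715, 1.451, -0.715]
force: [-3.2, -0.7, 1.9]
width: 0.492
```

Run:
```python
from h import *
s,M=st();print(s["joints"].round(3),s["position"],s["force"],s["ft_torque"])
```

```text
[-0.469  0.684  1.159  1.745 -0.677  1.178 -0.027] [ 0.57185789 -0.19127819  0.35748827] [-3.15174068 -0.69545136  1.91514262] [-0.31231366  0.62012479  0.38607254]
```

arm_command(motion=[[40,-0.44,0,0,10,0,0],[40,-0.3,0,0,7,0,0]])

```text
clock: 8.65
position: [0.5719, -0.1913, 0.3582]
ee_rot: [0.941, 1.359, -0.941]
force: [-2.3, 0.2, 3.9]
width: 0.492
```

Run:
```python
from h import *
s,M=st();print(s["joints"].round(3),s["position"],s["force"],s["ft_torque"])
```

```text
[-0.492  0.725  1.229  1.746 -0.729  1.215 -0.274] [ 0.57190566 -0.19125081  0.35819455] [-2.32052006  0.16751833  3.91293799] [-0.11470072  0.67811572  0.39666762]
```

arm_command(motion=[[40,0,0,0,0,0,0],[40,0,0,0,0,0,0]])

```text
clock: 8.9
position: [0.5719, -0.1913, 0.3582]
ee_rot: [0.938, 1.36, -0.938]
force: [-1.7, -0.4, 3.4]
width: 0.49
```

arm_command(motion=[[40,-0.5,0,0,0,0,0],[40,0,0,0,0,0,0]])

```text
clock: 9.15
position: [0.5718, -0.1913, 0.3587]
ee_rot: [0.94, 1.359, -0.94]
force: [-3.8, -0.8, 5.0]
width: 0.497
```

Run:
```python
from h import *
for i in range(3):
    s,M=st();print(s["joints"].round(3),s["position"],s["force"],s["ft_torque"]); get_image("top")
```

```text
[-0.492  0.724  1.229  1.746 -0.728  1.215 -0.273] [ 0.57184738 -0.19125026  0.3587496 ] [-3.76997528 -0.81302143  5.01398717] [-0.1531993   0.86569168  0.1992352 ]
[-0.492  0.724  1.229  1.746 -0.728  1.215 -0.274] [ 0.5718453  -0.19121069  0.35871977] [-3.11374005 -0.65720499  4.09391263] [-0.17636586  0.86942042  0.23793863]
[-0.492  0.724  1.229  1.746 -0.728  1.215 -0.274] [ 0.5718642  -0.19120903  0.3587408 ] [-3.87895729 -0.39050826  5.40876574] [-0.17848722  0.87262876  0.17183422]
```

arm_command(motion=[[40,-0.5,0,0,0,0,0],[40,0,0,0,0,0,0]])

```text
clock: 9.55
position: [0.5719, -0.1911, 0.3592]
ee_rot: [0.94, 1.358, -0.941]
force: [-3.9, -1.4, 4.8]
width: 0.49
```

Run:
```python
from h import *
for i in range(2):
    s,M=st();print(s["joints"].round(3),s["position"],s["force"],s["ft_torque"]); get_image("top")
```

```text
[-0.493  0.724  1.23   1.745 -0.728  1.215 -0.275] [ 0.57190166 -0.1911473   0.35917411] [-3.90451192 -1.43608426  4.82363159] [-0.35339605  1.0354561   0.17011454]
[-0.493  0.724  1.23   1.745 -0.728  1.215 -0.275] [ 0.57190938 -0.19113791  0.35914954] [-3.41621555 -1.72906022  4.14817388] [-0.32520053  1.04637668  0.18264718]
```

arm_command(motion=[[40,-0.6,0,0,0,0,0],[40,0,0,0,0,0,0]])

```text
clock: 9.9
position: [0.5719, -0.1911, 0.3598]
ee_rot: [0.94, 1.358, -0.941]
force: [-5.1, -1.5, 3.7]
width: 0.492
```

arm_command(motion=[[40,-0.4,0,0,0,0,0],[40,0,0,0,0,0,0]])

```text
clock: 10.15
position: [0.5719, -0.1911, 0.3602]
ee_rot: [0.941, 1.358, -0.941]
force: [-4.3, -2.5, 4.4]
width: 0.492
```

Run:
```python
from h import *
for i in range(2):
    s,M=st();print(s["position"],s["force"],s["ft_torque"]); get_image("top")
```

```text
[ 0.57193375 -0.19109229  0.360166  ] [-4.33505124 -2.49796519  4.40668137] [-0.46796158  1.26217284  0.15084011]
[ 0.57193877 -0.19111445  0.36017975] [-3.88962854 -2.15467255  3.82630392] [-0.48105632  1.22607946  0.15531376]
```

arm_command(motion=[[40,-1.5,0,0,0,0,0],[40,-1.5,0,0,0,0,0],[40,0,0,0,0,0,0]])

```text
clock: 10.62
position: [0.572, -0.1911, 0.3633]
ee_rot: [0.941, 1.358, -0.94]
force: [-4.8, -1.9, 4.6]
width: 0.49
```

Run:
```python
from h import *
for i in range(2):
    s,M=st();print(s["position"],s["force"],s["ft_torque"]); get_image("top")
print(M.round(3))
```

```text
[ 0.5720221  -0.19106168  0.36334354] [-4.84426339 -1.91795954  4.56903167] [-0.42887648  1.18382685  0.04880874]
[ 0.57202964 -0.19104497  0.3633275 ] [-4.91875955 -2.43872703  4.67654138] [-0.4317773   1.20384077  0.04947342]
[[ 0.     0.936  0.352]
 [ 0.     0.352 -0.936]
 [-1.     0.    -0.   ]]
```

Free: the upward push stays at about 4.5 N after 5 mm of lift. I'm lifting on slowly.

arm_command(motion=[[40,-2,0,0,0,0,0],[40,-2,0,0,0,0,0],[40,-2,0,0,0,0,0],[40,0,0,0,0,0,0]])

```text
clock: 11.22
position: [0.5722, -0.191, 0.3693]
ee_rot: [0.941, 1.358, -0.94]
force: [-2.1, -1.9, 2.5]
width: 0.493
```

arm_command(motion=[[40,-3,0,0,0,0,0],[40,-5,0,0,0,0,0],[40,-6,0,0,0,0,0],[40,-6,0,0,0,0,0],[40,0,0,0,0,0,0]])

```text
clock: 11.85
position: [0.5722, -0.1908, 0.3896]
ee_rot: [0.941, 1.358, -0.939]
force: [-0.2, -0.5, -2.3]
width: 0.494
```

arm_command(motion=[[40,-10,0,0,0,0,0],[40,-10,0,0,0,0,0],[40,-10,0,0,0,0,0],[40,-10,0,0,0,0,0],[40,0,0,0,0,0,0]])

```text
clock: 12.48
position: [0.5721, -0.1913, 0.4302]
ee_rot: [0.941, 1.357, -0.94]
force: [-0.3, 0.2, -1.8]
width: 0.491
```

Run:
```python
from h import *
s,M=st();print(s["joints"].round(3),s["position"],s["force"],s["ft_torque"])
g=get_image("side")["frame"][180:340,270:430,::-1];cv2.imwrite("pics/s3.png",cv2.resize(g,None,fx=3.7,fy=3.7,interpolation=2))
p=s["position"];to([.583,.264,p[2]])
```

```text
[-0.513  0.641  1.26   1.652 -0.629  1.32  -0.357] [ 0.57213589 -0.1912803   0.43017646] [-0.31453143  0.19271245 -1.79333052] [-0.10237969  0.13038049 -0.04974784]
shift tool mm [  -0.6  170.4 -422.1]
```

View pics/s3.png

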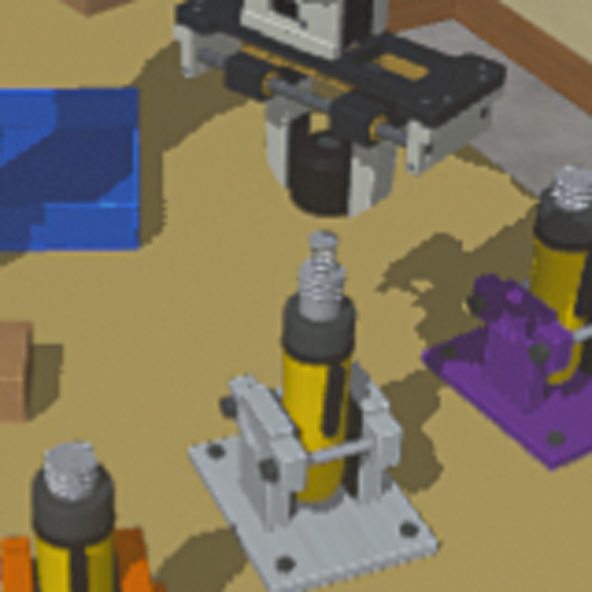

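The cap (320,175 in the crop) is in the gripper, above the bare collar and spring (320,280). I'm carrying it to the tray.

arm_command(motion=[[40,0,8,-20,0,0,0],[40,0,13,-32,0,0,0],[40,0,16,-40,0,0,0],[40,0,16,-40,0,0,0],[40,0,16,-40,0,0,0]])

```text
clock: 13.15
position: [0.5759, -0.0042, 0.4288]
ee_rot: [0.94, 1.359, -0.941]
force: [0.9, 0.5, -2.8]
width: 0.489
```

arm_command(motion=[[40,0,16,-40,0,0,0],[40,0,16,-40,0,0,0],[40,0,16,-40,0,0,0],[40,0,16,-40,0,0,0],[40,0,16,-40,0,0,0]])

```text
clock: 13.78
position: [0.5804, 0.2112, 0.4287]
ee_rot: [0.94, 1.359, -0.941]
force: [0.5, -0.0, -1.5]
width: 0.49
```

arm_command(motion=[[40,0,13,-32,0,0,0],[40,0,8,-18,0,0,0],[40,0,0,0,0,0,0],[40,0,0,0,0,0,0]])

```text
clock: 14.28
position: [0.5829, 0.2618, 0.4294]
ee_rot: [0.942, 1.357, -0.943]
force: [-0.2, -1.3, -1.6]
width: 0.493
```

Run:
```python
from h import *
s,M=st();print(s["joints"].round(3),s["position"],s["force"],s["width"],M.round(3))
to([.583,.264,.005+.182])
```

```text
[-1.2    0.712  1.257  1.559 -0.685  1.376 -1.092] [0.58291178 0.26179157 0.42936908] [-0.16156995 -1.27879319 -1.56417564] 0.49327355234180026 [[ 0.     0.937  0.349]
 [-0.001  0.349 -0.937]
 [-1.    -0.     0.001]]
shift tool mm [242.4   0.9  -2.2]
```

arm_command(motion=[[40,30,0.9,-2.2,0,0,0],[40,40,0,0,0,0,0],[40,40,0,0,0,0,0],[40,35,0,0,0,0,0],[40,30,0,0,0,0,0]])

```text
clock: 14.9
position: [0.5829, 0.2642, 0.2534]
ee_rot: [0.942, 1.357, -0.943]
force: [-0.0, 0.8, -1.8]
width: 0.488
```

arm_command(motion=[[40,25,0,0,0,0,0],[40,20,0,0,0,0,0],[40,10,0,0,0,0,0],[40,4,0,0,0,0,0],[40,0,0,0,0,0,0]])

```text
clock: 15.52
position: [0.5831, 0.2662, 0.1956]
ee_rot: [0.941, 1.358, -0.94]
force: [-0.3, -0.1, -1.4]
width: 0.491
```

Run:
```python
from h import *
s,M=st();print(s["joints"].round(3),s["position"],s["force"],s["width"])
g=get_image("side")["frame"][150:290,210:350,::-1];cv2.imwrite("pics/s4.png",cv2.resize(g,None,fx=4.2,fy=4.2,interpolation=2))
to([.583,.264,.005+.182])
```

```text
[-1.109  0.936  1.027  1.777 -0.948  1.013 -0.91 ] [0.58305717 0.26621181 0.19559259] [-0.26108524 -0.11448022 -1.38864634] 0.4913261418621437
shift tool mm [ 8.8 -0.9  2.1]
```

View pics/s4.png

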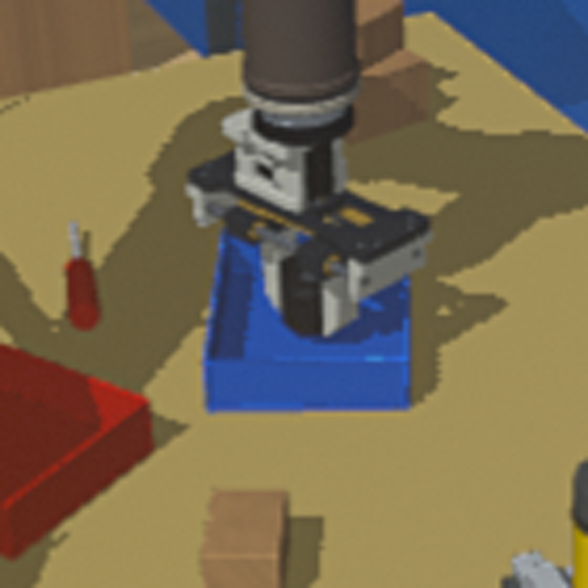

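The cap (300,305) is above the blue tray's floor, clear of the walls.

arm_command(motion=[[40,3,0,0,0,0,0],[40,2,0,0,0,0,0],[40,1,0,0,0,0,0],[40,0,0,0,0,0,0]])

```text
clock: 16.08
position: [0.5828, 0.2662, 0.1891]
ee_rot: [0.94, 1.358, -0.94]
force: [0.4, 0.5, -0.6]
width: 0.49
```

arm_command(motion=[[40,1,0,0,0,0,0],[40,0,0,0,0,0,0]])

```text
clock: 16.32
position: [0.5828, 0.2662, 0.1881]
ee_rot: [0.94, 1.358, -0.94]
force: [-0.5, -0.1, -1.7]
width: 0.492
```

arm_command(motion=[[40,0.7,0,0,0,0,0],[40,0,0,0,0,0,0]])

```text
clock: 16.58
position: [0.5828, 0.2662, 0.1874]
ee_rot: [0.94, 1.358, -0.941]
force: [-0.9, 0.2, -2.1]
width: 0.49
```

arm_command(motion=[[40,0.6,0,0,0,0,0],[40,0,0,0,0,0,0]])

```text
clock: 16.82
position: [0.5828, 0.2662, 0.1868]
ee_rot: [0.94, 1.358, -0.941]
force: [0.5, 0.4, -1.5]
width: 0.491
```

arm_command(motion=[[40,0.6,0,0,0,0,0],[40,0,0,0,0,0,0]])

```text
clock: 17.08
position: [0.5828, 0.2662, 0.1862]
ee_rot: [0.94, 1.358, -0.94]
force: [-0.6, -0.5, -1.8]
width: 0.492
```

arm_command(motion=[[40,0.6,0,0,0,0,0],[40,0,0,0,0,0,0]])

```text
clock: 17.32
position: [0.5828, 0.2662, 0.1856]
ee_rot: [0.94, 1.358, -0.94]
force: [-0.1, -0.9, -1.2]
width: 0.493
```

arm_command(motion=[[40,0.6,0,0,0,0,0],[40,0,0,0,0,0,0]])

```text
clock: 17.58
position: [0.5828, 0.2662, 0.185]
ee_rot: [0.94, 1.358, -0.94]
force: [-0.1, 0.4, -1.6]
width: 0.488
```

arm_command(motion=[[40,0.6,0,0,0,0,0],[40,0,0,0,0,0,0]])

```text
clock: 17.82
position: [0.5828, 0.2662, 0.1845]
ee_rot: [0.941, 1.358, -0.94]
force: [0.5, 0.1, -1.1]
width: 0.49
```

arm_command(motion=[[40,0.5,0,0,0,0,0],[40,0,0,0,0,0,0]])

```text
clock: 18.08
position: [0.5828, 0.2661, 0.1844]
ee_rot: [0.941, 1.358, -0.94]
force: [-3.2, 0.0, 6.3]
width: 0.493
```

Run:
```python
from h import *
s,M=st();print(s["position"],s["force"])
for c in("side","top"):
    P,C=cloud(c);near=np.hypot(P[:,0]-.583,P[:,1]-.264)<.018
    q=P[near&(P[:,2]<.06)];d=C.sum(1)<150
    print(c,len(q),np.percentile(q[:,2],[5,50,95]).round(4) if len(q) else 0)
    f=P[(np.hypot(P[:,0]-.583,P[:,1]-.264)<.12)&(P[:,2]<.015)&(C[:,2]>C[:,0]+60)];print("floor",len(f),np.median(f[:,2]) if len(f) else 0)
g=get_image("side")["frame"][195:255,250:325,::-1];cv2.imwrite("pics/s5.png",cv2.resize(g,None,fx=8,fy=8,interpolation=2))
```

```text
[0.58283623 0.26613869 0.18444649] [-3.15425084  0.01293879  6.2716991 ]
side 52 [0.0046 0.0424 0.0462]
floor 425 0.005136904960612587
top 14 [0.0378 0.0413 0.048 ]
floor 1522 0.003690291989942085
```

View pics/s5.png

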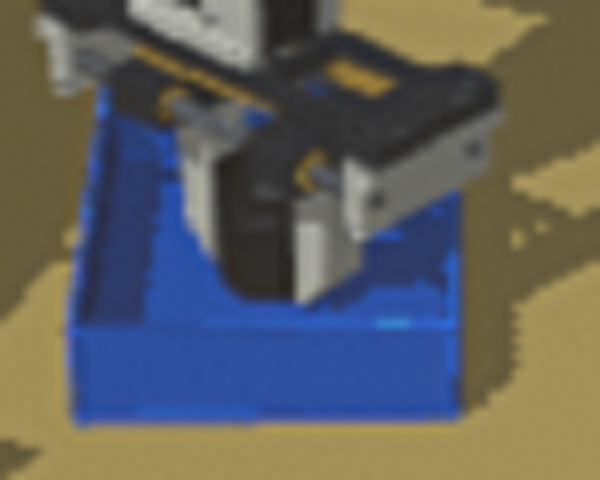

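Contact with the floor at 0.1844 (+8 N), and the cap is standing on the floor. I'm releasing.

arm_command(motion=[[40,-0.2,0,0,0,0,0],[47,0,0,0,0,0,0],[50,0,0,0,0,0,0],[56,0,0,0,0,0,0],[64,0,0,0,0,0,0]], newtons=5)

```text
clock: 18.85
position: [0.5829, 0.2662, 0.1841]
ee_rot: [0.94, 1.358, -0.94]
force: [-0.3, -0.5, 1.0]
width: 0.668
```

arm_command(motion=[[68,0,0,0,0,0,0],[68,0,0,0,0,0,0],[68,-5,0,0,0,0,0],[68,-10,0,0,0,0,0],[68,-15,0,0,0,0,0]])

```text
clock: 19.48
position: [0.5828, 0.2661, 0.2151]
ee_rot: [0.94, 1.358, -0.941]
force: [0.2, -0.0, 0.5]
width: 0.739
```

arm_command(motion=[[68,-25,0,0,0,0,0],[68,-35,0,0,0,0,0],[68,-45,0,0,0,0,0],[68,-45,0,0,0,0,0],[68,-45,0,0,0,0,0]])

```text
clock: 20.1
position: [0.5826, 0.2656, 0.4124]
ee_rot: [0.942, 1.357, -0.94]
force: [0.6, 0.5, -0.2]
width: 0.741
```

arm_command(motion=[[68,0,50,0,0,0,0],[68,0,50,0,0,0,0],[68,0,50,0,0,0,0],[68,0,0,0,0,0,0]])

```text
clock: 20.6
position: [0.7251, 0.319, 0.4097]
ee_rot: [0.939, 1.355, -0.94]
force: [-0.9, -0.2, -0.4]
width: 0.746
```

Run:
```python
from h import *
from cell import pinpoint
s,M=st();print(s["clock"],s["position"],s["force"],s["width"])
for c in("side","top"):
    for t in("cap","tray","screwdriver","carton","spanner"):
        print(c,t,[(np.round(d["point"],3).tolist(),round(d["p"],2)) for d in pinpoint(c,t)])
    P,C=cloud(c);q=P[(np.hypot(P[:,0]-.583,P[:,1]-.266)<.03)&(P[:,2]>.035)&(P[:,2]<.06)]
    if len(q): n=q-q.mean(0);print("top z",np.percentile(q[:,2],[10,50,90]).round(4),q.mean(0).round(4))
g=get_image("side")["frame"][180:270,240:330,::-1];cv2.imwrite("pics/s6.png",cv2.resize(g,None,fx=6,fy=6,interpolation=2))
```

```text
20.6 [0.72513625 0.31899183 0.4096698 ] [-0.93154768 -0.21857252 -0.37835076] 0.7464508065013651
side cap [([0.582, 0.266, -0.002], 0.63)]
side tray [([0.584, 0.266, 0.002], 0.67), ([0.305, 0.228, -0.002], 0.59), ([0.444, 0.431, 0.002], 0.59)]
side screwdriver [([0.445, 0.432, -0.003], 0.69)]
side carton [([0.43, 0.016, -0.004], 0.77)]
side spanner [([0.437, -0.454, 0.002], 0.59)]
top z [0.0366 0.0421 0.0452] [0.5802 0.26   0.0415]
top cap [([0.582, 0.263, 0.008], 0.6)]
top tray [([0.578, 0.263, -0.001], 0.61)]
top screwdriver [([0.444, 0.429, 0.0], 0.79)]
top carton []
top spanner [([0.434, -0.456, 0.001], 0.8)]
top z [0.0375 0.0421 0.0469] [0.582  0.2643 0.042 ]
```

View pics/s6.png

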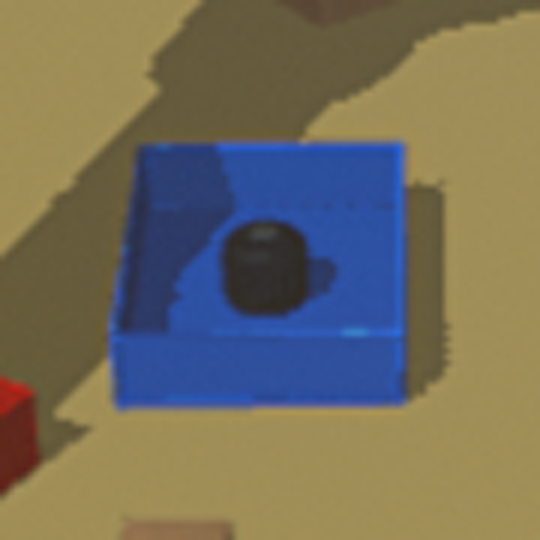

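The cap stands upright at (265,268), mid-tray, and the robot is clear. I'm handing it in.

```bash
python3 -c "
from cell import arm
print(arm.sign_off())"
```

```text
the job is handed in; nothing more can be done
None
```

The cap is off the driver and standing upright in the middle of the blue tray, and I handed the job in at about 20.6 s. No verdict is reported back.

- **Unscrewing:** I gripped the cap once, at 45 N, and turned it about 192° (3.35 rad) clockwise, climbing 2.5 mm per rad. The thread had let go by then: the steady upward push of 4–5 N stayed through 2 mm of small test lifts. I kept the grip closed, lifted it clear (underside about 0.248 m above the table) and carried it to the tray.
- **Forces:** The readings I took never went above about 6.5 N in any direction. These were samples at the end of moves, so short peaks in between would not show.
- **Setting down:** I lowered the cap in steps of 0.6 mm or less until it met the tray floor at about 8 N, then let go and moved clear. Contact came about 2 mm lower than I had calculated. Either the cap slipped slightly in the fingers or my height estimate was off.
- **Last checks:** The final picture shows the cap upright near (0.582, 0.265), within a few mm of the tray's centre. Its top is roughly 42–45 mm above the table, which fits standing on the floor. The screwdriver, carton and spanner are within about 5 mm of where they started.
- **Disagreements:** The top camera missed the carton in the last check; the side camera found it in place. The two cameras put the cap's underside at -2 mm and 8 mm, about the network's error and both under the 10 mm limit.

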